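# Hang a watch at the photo mark and hold the reflector open

## Task

Get this watch ready for its intake photo: hook its blue hanger onto the photo rail on the stretch to the left (the robot's left) of the yellow band, then slide it along the rail, past the band and without lifting it off, until it hangs by itself centred on the red rail mark, and let go of it. Then pull the orange handle of the spring-return reflector out until its black pointer is level with the red slide mark, and keep holding it there with the fingers: the job finishes while still holding it, with the watch still hanging at its mark. Leave the jar, screwdriver and dish alone.

Things in the scene. Friction and masses are not known exactly. Their poses are not given: they have to be found in the camera images.
- station: Photo station fixed to the bench. Origin on the bench straight below the middle of its rail; x away from the robot (at yaw 0), y left along the rail, z up. A grey guide bed 8 mm high spans x -200 to +50, y -145 to +15 mm; a grey reflector housing 46 mm high x +50 to +150, y -140 to -10 mm. A flat strip 6 mm high joins the post feet behind the rail.
- rail_mid (a point): Middle of the rail, on its centre line, 200 mm above the bench; axes as the station's. The rail is a bare aluminium bar 12 mm in diameter along y, from y -190 to +190 mm, on a 14 mm post at each end, with a 19 mm black ball where rail and post meet.
- band (a point): Centre of the yellow painted band on the rail (14 mm wide), 50 mm left (+y) of the rail's middle. The hanger's middle must be hooked on left (+y) of it, between it and the left post; there is room for the hanger's foot up to 140 mm left of the rail's middle.
- hanger: Loose blue watch hanger, about 0.16 kg, 176 mm high, standing upright on the bench. Origin at the underside. Steel foot 44 (x) by 64 (y) by 8 mm, centred at x +6 mm; back plate 4 mm thick, 40 mm wide (y) at x -16 mm, with a watch head (36 mm across, 9 mm thick) on its -x face; at the top an inverted-V hook 40 mm wide (y), open downwards, 28 mm inside, with a lip at x +16 mm. It hangs upright.
- hook (a point): Point of the hanger, 120 mm above its underside, that lies on the rail's centre line when the hook is seated. The lip (on the hanger's +x side) ends 25 mm below it. To hook on: from the robot's side of the rail, hanger y along the rail, this point about 45 mm above the rail's centre line, move level until it is straight above the rail (the rail passes under the lip, above the foot), then lower.
- tab (a point): Middle of the grip tab on top of the hanger, 155 mm above its underside and straight above the hook point (35 mm): tab 10 mm thick (x), 30 mm wide (y), from about 133 to 176 mm above the underside. Grip it from above, closing along the hanger's x.
- rail_mark_point (a point): Point on the rail's centre line to which the hanger's middle must be slid: a red ring 10 mm wide painted on the rail. A thin red post, 204 mm high, stands 55 mm behind the rail, with a red finger pointing at the ring that ends 31 mm behind the rail's centre line. Axes as the station's. Always 80 to 170 mm right (-y) of the band.
- reflector: White spring-return plate 100 mm wide, 6 mm thick, 11 to 17 mm above the bench, sliding straight out of the housing towards the station's -x, under the rail. Travel 85 mm; the spring (2.7 N shut, 0.9 N more per 10 mm) pulls it shut if let go. Origin at the station's origin when shut, moving with the plate.
- handle (a point): Grip point of the reflector's upright orange handle, 55 mm above the bench; the handle is 14 mm thick (station x), 50 mm long (station y), its top 75 mm above the bench; when shut 110 mm in front (-x) of the rail and 75 mm right (-y) of its middle. Grip it from above, closing along station x.
- pointer (a point): Tip of the black pointer (6 mm wide) on the left edge of the reflector plate, 21 mm above the bench; moves with the plate.
- slide_mark_point (a point): Tip of the red slide mark, a 6 mm wide red block on the guide bed just left of the pointer's path, at the pointer's height; axes as the station's. 35 to 60 mm in front (-x) of the pointer when shut. Pointer and mark must have the same station x.
- oil_jar: Amber glass jar with red lid, 40 mm across, 55 mm high, origin under its centre; leave alone.
- screwdriver: Screwdriver 120 mm long lying on the bench, along its x; leave alone.
- parts_dish: White dish 64 mm across, 22 mm high, origin under its centre; leave alone.
Things that resemble listed ones, but are neither listed nor needed, are in the scene too. Several things have the shape of the hanger; the one meant has the colours described above.

How it is judged:
By the outcome, as a careful person would: the job done as asked, in the order asked, and still so for the second after the job is handed in, while the arm keeps its last pose, push and grip.
It also fails if it takes over 59 s, if anything falls off the work surface, if the arm or the gripper's body presses on something with over 40 N, if the wrist force passes 120 N, or if a joint passes its speed limit or range.

## Robot

A 6-joint arm with a two-finger parallel gripper is mounted at the origin on the work surface. World frame = base frame: x ahead of the robot, y to its left, z up, the work surface at z = 0. Lengths are in m, angles in rad, forces in N, time in s.
With the tool pointing down it reaches from about 0.25 to 0.8 m from the base axis. Payload 8.5 kg.
Tool frame: the origin (TCP) lies between the finger pads; the fingertips stand 19 mm ahead of it and the grasp point (between the pads) is the TCP; z points along the fingers, y is the direction in which the jaws open and shut (so a half turn about z gives the same grasp; the last joint's range is limited). The gripper opens to 85 mm and grips with 20 to 120 N. Pads are 22 mm wide; open, the fingers measure 114 mm over their backs; the gripper's body (76 mm by 85 mm) begins 54 mm behind the grasp point. The pads swing forward as they close: fully open they stand 13 mm farther back than shut.
Start: joints at [1.201, 0.238, -0.013, 1.319, 0, 1.571], TCP at [0.19, 0.489, 0.25] pointing down, gripper open.
Joint ranges: [-2.66, 2.66], [-1.03, 1.9], [-1.14, 1.46], [-1.82, 2.27], [-1.45, 1.34], [-3.14, 3.14]. Speed limits (rad/s): [2.22, 2.22, 2.79, 3.14, 3.14, 3.14].

## Interface

Orientations are given as a unit quaternion [w, x, y, z].
In Python, from plant import sense, grab_frame, finish_job gives the robot as it stands.
- The arm moves only by the tool apply_moves, never from a script. Its argument "series" is a list of rows, each a list of 2 entries, a list of its own where there are three numbers: the shift along the tool's x, y, z in mm, then the turn about the tool's z in degrees. A call has 1 to 12 rows; each row is the pose to reach, as a shift and turn from the pose commanded when the call began, along the tool's axes at that moment; what a row does not reach only later rows make up. A row lasts 1/8 s, in which the tool goes at most 62.5 mm and 10.7 degrees, less where a joint would pass 70% of its speed; a pose out of reach is approached as far as the arm can. A call with a gripper value outside its range is refused whole. "hand" is the finger opening in mm, from 0 to 85.4, set as the call begins (left out, the last holds). The fingers move at their own pace and stop on an object; the grip force is fixed at half the most. Time passes only in rows, so rows that repeat a pose let the fingers close. It gives the time, the measured TCP pose, the force and the opening at its end, in the units of the state.
- sense(): the state, without advancing time (a new reading comes with each control period).
- grab_frame(name): name is "scene" or "side" or "wrist"; returns a dict with "image" (420x560x3 uint8, red, green, blue), "z_map" (420x560 float32, m along the optical axis (not along the pixel's ray), 0 where there is no reading), "vfov" (degrees; the focal length in pixels is half the picture's height over the tangent of half this angle, whatever the lens; pixels are square), "cx", "cy" (the principal point, pixels), "distortion" ([k1, k2, p1, p2, k3] as OpenCV has them; the pictures are not rectified), "R" (3x3) and "t" (3): a world point X has camera coordinates R X + t. Camera axes: x right, y down, z forward; pixel columns grow to the right and rows downward; lengths in m; the calibration is good to about 2 mm. A picture is of the moment at which its call begins.
- finish_job(): hands the job in, once; it reports no verdict.
The state is a dict: "time_s": time; "q": joint angles; "dq": joint speeds; "joint_torque": joint torques, N m; "tcp_pos": TCP position; "eef_rot": TCP orientation; "ft_force": force on the tool from outside, world axes, zero at the start; "wrist_torque": the same for the moment, N m; "opening": finger opening in m.
Only numpy, scipy, OpenCV 4.12 (cv2) and the standard library are available. Lean on these libraries where they do the work, as an engineer would, in place of code of your own. Each camera call takes 0.05 s, during which the arm holds its last target. There are 200 camera calls.

## Working session

There is one attempt and no reset: what is moved stays moved. The work goes in short steps, Python scripts to look and compute and a tool call to move; the robot and the scene stay as the last step left them, time stands still between calls to the robot, and variables do not carry over. Pictures are saved under pics/ and viewed, about 8 in all and at most 12, crops included, and the job is handed in when it is done.

Besides the shell and the picture viewer there is one more tool, called by a JSON object that holds its "op" and its "data". apply_moves: Moves the arm, as the interface text tells. Its arguments: {"type":"object","properties":{"series":{"type":"array"},"hand":{"type":"number"}},"required":["series"]}

```bash
mkdir -p pics
cat > h.py <<'E'
import numpy as np, cv2
from plant import sense, grab_frame, finish_job
def K(f):
    h,w=f["image"].shape[:2]; F=h/2/np.tan(np.radians(f["vfov"])/2)
    return np.array([[F,0,f["cx"]],[0,F,f["cy"]],[0,0,1.]])
def ray(f,px):
    u=cv2.undistortPoints(np.array(px,float).reshape(-1,1,2),K(f),np.array(f["distortion"],float)).reshape(-1,2)
    d=np.c_[u,np.ones(len(u))]; R=np.array(f["R"]);t=np.array(f["t"])
    return -R.T@t, d@R   # origin, dirs (z=1 along the axis)
def onz(f,px,z):
    o,d=ray(f,px); return o+d*((z-o[2])/d[:,2])[:,None]
def dep(f,px):
    o,d=ray(f,px); p=np.array(px,int).reshape(-1,2); return o+d*f["z_map"][p[:,1],p[:,0]][:,None]
def proj(f,X):
    R=np.array(f["R"]); return cv2.projectPoints(np.array(X,float).reshape(-1,1,3),cv2.Rodrigues(R)[0],np.array(f["t"],float),K(f),np.array(f["distortion"],float))[0].reshape(-1,2)
def save(f,n): cv2.imwrite("pics/"+n,cv2.cvtColor(f["image"],cv2.COLOR_RGB2BGR))
def mask(f,h0,h1,s=90,v=50):
    H=cv2.cvtColor(f["image"],cv2.COLOR_RGB2HSV); 
    m=(H[...,1]>=s)&(H[...,2]>=v)
    return (m&((H[...,0]>=h0)&(H[...,0]<=h1) if h0<=h1 else (H[...,0]>=h0)|(H[...,0]<=h1))).astype(np.uint8)
def blobs(f,h0,h1,s=90,v=50,a=15):
    n,l,st,c=cv2.connectedComponentsWithStats(mask(f,h0,h1,s,v))
    return [(st[i].tolist(),c[i].round(1).tolist()) for i in range(1,n) if st[i][4]>=a],l
E
python3 - <<'E'
from h import *
import pickle
d={}
for n in("scene","side","wrist"):
    f=grab_frame(n); d[n]=f; save(f,n+"0.png"); o=-np.array(f["R"]).T@f["t"]; print(n,o.round(3),np.array(f["R"])[2].round(2),f["vfov"],f["distortion"])
pickle.dump(d,open("d0.pkl","wb"))
a=np.hstack
print(sense())
E
```

```text
scene [1.035 0.248 0.999] [-0.52 -0.21 -0.83] 50.561111232488 [0.02031498 0.         0.         0.         0.        ]
side [ 0.416 -0.891  0.84 ] [ 0.06  0.8  -0.6 ] 47.077956531647224 [-0.02515597  0.          0.          0.          0.        ]
wrist [0.116 0.518 0.374] [ 0.29 -0.11 -0.95] 71.83133540496499 [-0.03582293  0.          0.          0.          0.        ]
{'time_s': 0.15, 'q': array([ 1.20098960e+00,  2.38651927e-01, -1.40232765e-02,  1.31922387e+00,
       -1.60662837e-05,  1.57078146e+00]), 'dq': array([-0.00020642, -0.00256369,  0.00152053,  0.0008447 ,  0.00159924,
       -0.00051574]), 'joint_torque': array([ 1.62572764e-03, -5.39076769e+01,  3.46598911e+01,  1.44715313e-02,
        6.32924684e-05,  2.18973469e-06]), 'tcp_pos': array([0.18965302, 0.48923653, 0.24983515]), 'eef_rot': array([-9.34790141e-05,  1.83844207e-01,  9.82955240e-01, -5.43452677e-04]), 'ft_force': array([0.79737413, 0.07731276, 0.65576945]), 'wrist_torque': array([-0.01810939, -0.0289997 ,  0.00036462]), 'opening': 0.08569517798563692}
```

View pics/scene0.png

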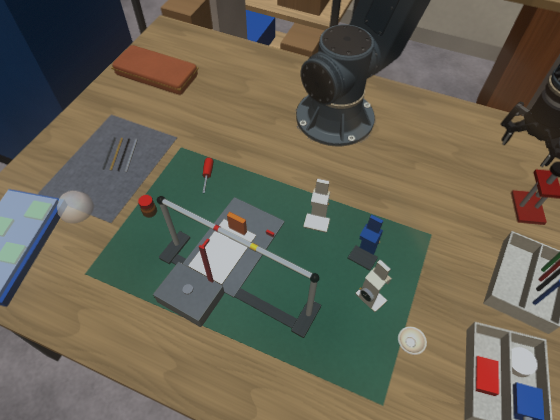

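View pics/side0.png

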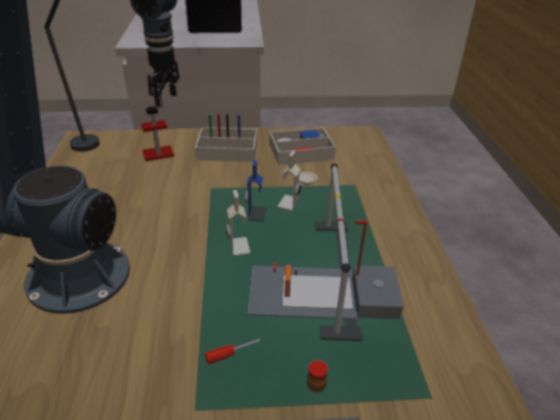

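Run:
```python
from h import *
import pickle
d=pickle.load(open("d0.pkl","rb"))
for n in("scene","side"):
  for nm,a in(("red",(172,7)),("orange",(8,20)),("yellow",(22,34)),("blue",(95,125))):
    print(n,nm,[( b[0],b[1]) for b in blobs(d[n],*a,s=110,v=60,a=12)[0]])
```

```text
scene red [([203, 158, 10, 19, 151], [207.5, 166.7]), ([534, 170, 26, 28, 466], [547.4, 184.1]), ([513, 190, 33, 34, 729], [528.3, 208.3]), ([138, 195, 15, 14, 162], [144.9, 201.4]), ([213, 225, 7, 6, 24], [215.8, 227.2]), ([266, 230, 8, 6, 30], [269.5, 232.5]), ([199, 239, 13, 43, 158], [205.1, 258.9]), ([539, 260, 21, 21, 93], [549.8, 270.7]), ([476, 356, 23, 40, 785], [486.9, 376.0])]
scene orange [([162, 0, 44, 26, 758], [182.8, 10.1]), ([277, 0, 50, 16, 482], [302.9, 5.3]), ([482, 0, 78, 113, 4282], [529.1, 57.6]), ([246, 5, 83, 52, 1298], [297.7, 33.9]), ([111, 45, 88, 50, 2637], [155.3, 69.2]), ([118, 138, 4, 12, 14], [119.5, 143.5]), ([112, 151, 6, 16, 21], [114.3, 158.3]), ([533, 168, 17, 6, 24], [540.7, 169.5]), ([510, 189, 24, 35, 92], [517.1, 204.8]), ([547, 197, 13, 2, 16], [552.8, 197.6]), ([141, 204, 14, 12, 72], [147.7, 210.2]), ([227, 212, 20, 22, 273], [236.5, 222.6]), ([535, 220, 12, 5, 15], [541.5, 223.3]), ([32, 340, 26, 13, 26], [44.5, 346.0])]
scene yellow [([250, 243, 8, 8, 41], [253.1, 246.4])]
scene blue [([246, 10, 29, 32, 580], [256.6, 24.4]), ([43, 107, 1
[... 525 characters left out ...]
5.5]), ([273, 263, 3, 7, 14], [274.4, 265.6]), ([205, 344, 30, 20, 342], [219.4, 353.3]), ([309, 360, 19, 20, 310], [317.7, 369.5])]
side orange [([454, 0, 106, 213, 15278], [517.1, 84.3]), ([142, 129, 11, 5, 28], [146.0, 131.6]), ([158, 128, 10, 3, 21], [162.5, 129.0]), ([141, 143, 35, 20, 170], [157.8, 153.2]), ([285, 265, 6, 31, 133], [287.4, 277.4]), ([308, 377, 19, 10, 112], [317.6, 382.0]), ([1, 399, 7, 11, 23], [4.5, 404.4]), ([39, 403, 10, 14, 30], [44.3, 411.1]), ([0, 409, 4, 5, 12], [1.4, 411.0])]
side yellow [([335, 194, 6, 4, 16], [337.2, 195.3])]
side blue [([301, 131, 18, 7, 103], [309.2, 133.7]), ([253, 161, 3, 7, 16], [254.2, 163.8]), ([248, 174, 14, 12, 89], [255.3, 179.0])]
```

Scene picture: three hanger-shaped things, at (318,205) white, (371,235) blue with a dark steel foot, and (375,285) white with a watch. The blue one matches the description. In the side view it is at (256,190). The rail's balls are at (161,201) and (315,278), the band at (253,246), the red ring at (216,227), the handle at (237,223) and the slide mark at (270,232).

Run:
```python
from h import *
import pickle
d=pickle.load(open("d0.pkl","rb"))
f=d["scene"]
# rail from black balls (dark blobs) 
g=f["image"].max(2)
for n,c in(("R",(161,201)),("L",(315,278))):
    x,y=c; sub=(g[y-9:y+10,x-9:x+10]<45).astype(np.uint8)
    k,l,s,ce=cv2.connectedComponentsWithStats(sub); i=1+np.argmax(s[1:,4]); p=ce[i]+[x-9,y-9]; print(n,s[i],p,onz(f,p,0.2),dep(f,p))
    globals()[n]=onz(f,p,0.2)[0]
m=(L+R)/2; v=L-R; yaw=np.arctan2(-v[0],v[1]); print("mid",m,np.linalg.norm(v),"yaw",yaw)
ux=np.array([np.cos(yaw),np.sin(yaw),0]);uy=np.array([-ux[1],ux[0],0])
def st(p): q=p-m; return np.c_[q@ux,q@uy,p[:,2]].round(4)
for n,px,z in(("band",(253.1,246.4),.204),("ring",(215.8,227.2),.204),("slidemark",(269.5,232.5),.021),("handle",(236.5,222.6),.06)): print(n,st(onz(f,px,z)),st(dep(f,px)))
for n in("scene","side"):
    f=d[n]; b,l=blobs(f,95,125,110,60,12)
    M=mask(f,95,125,90,40); box=(355,210,390,262) if n=="scene" else (244,155,268,222)
    ys,xs=np.nonzero(M); k=(xs>box[0])&(xs<box[2])&(ys>box[1])&(ys<box[3]); px=np.c_[xs,ys][k]
    P=dep(f,px); P=P[(P[:,2]>0)&(P[:,2]<.2)]; print(n,len(P),P.min(0).round(3),P.max(0).round(3))
    for a,b2 in((.16,.19),(.13,.15),(.05,.1)):
        Q=P[(P[:,2]>a)&(P[:,2]<b2)]
        if len(Q)>4:
            r=cv2.minAreaRect((Q[:,:2]*1000).astype(np.float32)); print(a,len(Q),Q.mean(0).round(4),r)
a=d["scene"]["image"][195:315,300:440]; b=d["side"]["image"][140:260,210:350]
c=np.hstack([cv2.resize(a,None,fx=2.8,fy=2.8,interpolation=2),cv2.resize(b,None,fx=2.8,fy=2.8,interpolation=2)])
cv2.imwrite("pics/crop0.png",c[...,::-1])
```

```text
R [ 5  4  7  8 34] [159.58823529 199.38235294] [[ 0.6080527  -0.21661442  0.2       ]] [[ 0.61264628 -0.21161298  0.20859778]]
L [ 4  4  9  9 54] [314.42592593 277.46296296] [[0.64769464 0.16440997 0.2       ]] [[0.6531696  0.16559557 0.21129622]]
mid [ 0.62787367 -0.02610223  0.2       ] 0.3830810162721574 yaw -0.10366743331223185
band [[0.0017 0.0507 0.204 ]] [[0.0025 0.0513 0.2058]]
ring [[ 0.0009 -0.0418  0.204 ]] [[ 0.0018 -0.0409  0.206 ]]
slidemark [[-0.1409  0.0051  0.021 ]] [[-0.1411  0.005   0.0205]]
handle [[-0.1043 -0.0691  0.06  ]] [[-0.1036 -0.0685  0.0614]]
scene 597 [0.314 0.208 0.   ] [0.468 0.258 0.179]
0.16 96 [0.4486 0.2357 0.1721] ((446.84039306640625, 235.92727661132812), (28.754384994506836, 11.864361763000488), 80.61656188964844)
0.13 77 [0.4499 0.2356 0.1389] ((447.50262451171875, 235.1905517578125), (39.25042724609375, 11.217679977416992), 83.87185668945312)
0.05 32 [0.4463 0.2466 0.0844] ((456.3212890625, 242.36363220214844), (27.00233268737793, 51.541587829589844), 32.80331039428711)
side 187 [0.426 0.212 0.018] [0.465 0.253 0.178]
0.16 21 [0.4453 0.2281 0.1743] ((445.2978210449219, 231.55419921875), (25.505998611450195, 5.385365962982178), 88.11493682861328)
0.13 24 [0.4452 0.2231 0.1382] ((447.3321533203125, 222.47279357910156), (12.885441780090332, 15.129988670349121), 22.408451080322266)
0.05 26 [0.4311 0.233  0.0748] ((430.6730651855469, 234.61854553222656), (30.08903694152832, 2.561882972717285), 81.28821563720703)
```

View pics/crop0.png

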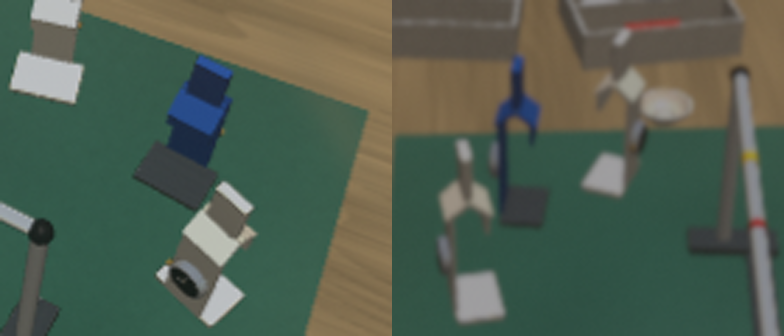

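The crop shows the blue hanger with its back plate and watch on the robot's side and the foot away from it, so it is already facing the rail. The foot's corners are at (160,142), (217,172), (203,208) and (133,176) in the crop. I'll go above it and look again.

```bash
cat >> h.py <<'E'
def plan(target,yaw):
    "shift in the tool axes (mm) and turn (deg) to bring TCP to target with tool y at world angle yaw (deg)"
    from scipy.spatial.transform import Rotation as Ro
    s=sense(); q=s["eef_rot"]; R=Ro.from_quat([q[1],q[2],q[3],q[0]]).as_matrix()
    a=np.degrees(np.arctan2(R[1,1],R[0,1])); 
    print("t",round(s["time_s"],2),"tcp",(s["tcp_pos"]*1000).round(1),"yaw",a.round(2),"F",s["ft_force"].round(1),"op",round(s["opening"]*1000,1))
    print("shift",((np.array(target)-s["tcp_pos"])@R*1000).round(1),"turn",round(-(yaw-a),2))
E
python3 - <<'E'
from h import *
import pickle
f=pickle.load(open("d0.pkl","rb"))["scene"]
c=np.array([(160,142),(217,172),(203,208),(133,176)])/2.8+[300,195]
P=onz(f,c,.008)[:,:2]*1000; print(P.round(1),P.mean(0))
for i,j in((0,1),(3,2)): v=P[j]-P[i]; print(np.hypot(*v),np.degrees(np.arctan2(*v[::-1])))
plan([.4465,.2355,.25],-8)
E
```

```text
[[426.3 212.7]
 [435.3 269.5]
 [475.4 268.5]
 [469.9 201.3]] [451.70876128 237.99095705]
57.585651300434606 80.99647260920035
67.45018465274123 85.37034277095783
t 0.15 tcp [189.7 489.2 249.8] yaw 68.81 F [0.8 0.1 0.7] op 85.7
shift [-331.2 -143.8   -0. ] turn 76.81
```

{"op": "apply_moves", "data": {"series": [[[-37,-16,0],9],[[-74,-32,0],18],[[-111,-48,0],27],[[-148,-64,0],36],[[-185,-80,0],45],[[-222,-96,0],54],[[-259,-112,0],63],[[-296,-128,0],72],[[-331,-144,0],76],[[-331,-144,0],76],[[-331,-144,0],76]], "hand": 60}}

```text
time_s: 1.52
tcp_pos: [0.446, 0.2356, 0.2501]
eef_rot: [-0.0, 0.75, 0.661, -0.0]
ft_force: [0.7, -0.1, -0.5]
opening: 0.0597
```

Run:
```python
from h import *
f=grab_frame("wrist"); save(f,"w1.png")
plan([.4465,.2355,.25],-8)
P=None
M=mask(f,100,125,120,40); ys,xs=np.nonzero(M); P=dep(f,np.c_[xs,ys]); 
P=P[(P[:,2]>.165)&(P[:,2]<.19)&(np.abs(P[:,0]-.447)<.05)&(np.abs(P[:,1]-.235)<.05)]; print(len(P),P.mean(0) if len(P) else 0)
if len(P): print(np.median(P[:,2]),cv2.minAreaRect((P[:,:2]*1000).astype(np.float32)))
```

```text
t 1.57 tcp [445.8 235.9 250.2] yaw -7.13 F [-0.4  0.3 -0.1] op 59.8
shift [-0.3  0.8  0.2] turn 0.87
544 [0.44688633 0.23690898 0.17600963]
0.17656705909430792 ((446.5536193847656, 234.83363342285156), (30.189640045166016, 9.856291770935059), 80.92375183105469)
```

View pics/w1.png

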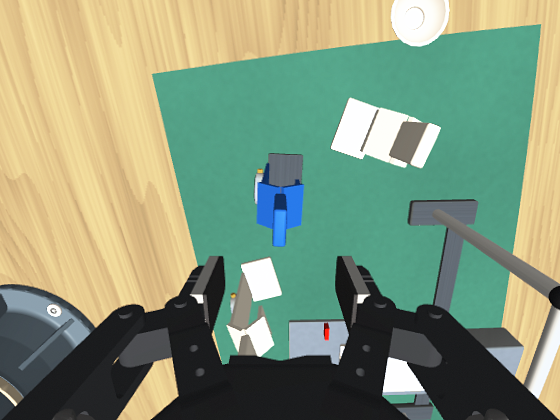

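The wrist picture shows the blue hanger at (280,205), tab at (280,225), watch on the robot side and a clear space around it. The tab centre is (446.6, 234.8) mm with yaw −9.1°. I'll descend and grip.

{"op": "apply_moves", "data": {"series": [[[-1,1,25],1.9],[[-1,1,50],1.9],[[-1,1,75],1.9],[[-1,1,93],1.9],[[-1,1,93],1.9],[[-1,1,93],1.9]]}}

```text
time_s: 2.33
tcp_pos: [0.4471, 0.2351, 0.1581]
eef_rot: [0.0, 0.761, 0.649, 0.0]
ft_force: [-0.2, -0.5, 0.9]
opening: 0.0599
```

{"op": "apply_moves", "data": {"series": [[[0,0,0],0],[[0,0,0],0],[[0,0,0],0],[[0,0,0],0],[[0,0,0],0]], "hand": 0}}

```text
time_s: 2.95
tcp_pos: [0.4469, 0.2345, 0.1576]
eef_rot: [-0.0, 0.761, 0.649, -0.0]
ft_force: [-3.1, 0.2, 5.3]
opening: 0.0094
```

{"op": "apply_moves", "data": {"series": [[[0,0,-10],0],[[0,0,-40],0],[[0,0,-80],0],[[0,0,-120],0],[[0,0,-140],0],[[0,0,-140],0]]}}

```text
time_s: 3.7
tcp_pos: [0.448, 0.2347, 0.2989]
eef_rot: [0.001, 0.761, 0.649, 0.002]
ft_force: [0.1, 0.8, -2.2]
opening: 0.0093
```

Run:
```python
from h import *
m=np.array([.62787,-.0261]); yaw=-.1037; ux=np.array([np.cos(yaw),np.sin(yaw)]);uy=np.array([-ux[1],ux[0]])
plan([*(m-.09*ux+.097*uy),.292],-9.1+ (np.degrees(yaw)+9.1))
f=grab_frame("scene"); save(f,"s2.png")
b,l=blobs(f,95,125,110,60,12); print([x for x in b if 300<x[1][0]<450])
```

```text
t 3.7 tcp [448.  234.7 298.9] yaw -9.1 F [ 0.1  0.8 -2.2] op 9.3
shift [-137.2  123.6    7. ] turn -3.16
[([370, 188, 25, 37, 527], [380.5, 207.0])]
```

View pics/s2.png

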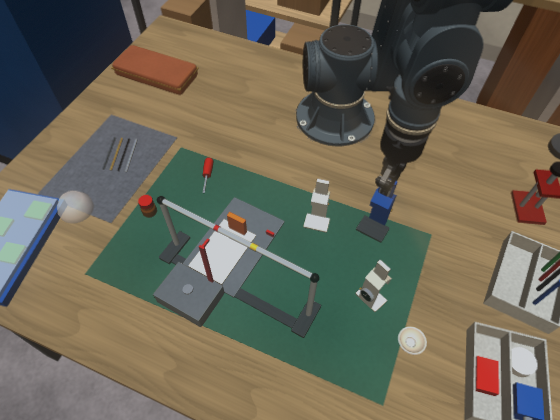

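The scene picture shows the blue hanger lifted at (380,207), hanging straight in the jaws. I'll refine the rail pose with two views and check clearance to the white hanger.

Run:
```python
from h import *
import pickle
d=pickle.load(open("d0.pkl","rb")); A,B=d["scene"],d["side"]
def tri(a,b):
    o1,d1=ray(A,a);o2,d2=ray(B,b);d1,d2=d1[0],d2[0]
    s=np.linalg.lstsq(np.c_[d1,-d2],o2-o1,rcond=None)[0]; p=o1+s[0]*d1;q=o2+s[1]*d2
    return (p+q)/2,np.linalg.norm(p-q)
def ball(f,x,y,r=11):
    g=f["image"].max(2); s=(g[y-r:y+r+1,x-r:x+r+1]<60).astype(np.uint8); k,l,S,c=cv2.connectedComponentsWithStats(s); i=1+np.argmax(S[1:,4]); return c[i]+[x-r,y-r],S[i].tolist()
bl=[]
for a,b in(((161,201),(345,267)),((315,278),(335,168))):
    p,S=ball(A,*a);q,T=ball(B,*b); print(p,S,q,T); bl.append(tri(p,q)); print(bl[-1])
print("band",tri((253.1,246.4),(337.2,195.3)))
b,_=blobs(B,172,7,80,50,6); print([x for x in b if 330<x[1][0]<350])
print("handle",tri((236.5,222.6),(287.4,277.4)),"smark",tri((269.5,232.5),(274.4,265.6)))
print("white hangers",onz(A,[(320,186),(380,268)],.176).round(3))
```

```text
[159.85365854 199.14634146] [7, 6, 8, 8, 41] [345.16393443 267.90163934] [7, 8, 9, 9, 61]
(array([ 0.60787944, -0.2157215 ,  0.2011972 ]), np.float64(5.607433271845871e-05))Traceback (most recent call last):
  File "<stdin>", line 12, in <module>
  File "<stdin>", line 9, in ball
    return _wrapfunc(a, 'argmax', axis=axis, out=out, **kwds)
    return bound(*args, **kwds)
ValueError: attempt to get argmax of an empty sequence
```

Run:
```python
from h import *
import pickle
d=pickle.load(open("d0.pkl","rb")); A,B=d["scene"],d["side"]
def tri(a,b):
    o1,d1=ray(A,a);o2,d2=ray(B,b);d1,d2=d1[0],d2[0]
    s=np.linalg.lstsq(np.c_[d1,-d2],o2-o1,rcond=None)[0]; p=o1+s[0]*d1;q=o2+s[1]*d2
    return ((p+q)/2).round(4),np.linalg.norm(p-q).round(4)
g=B["image"].max(2)
print(g[160:176,328:342])
print("band",tri((253.1,246.4),(337.2,195.3)))
b,_=blobs(B,172,7,60,50,4); print([x for x in b if 330<x[1][0]<352])
print("handle",tri((236.5,222.6),(287.4,277.4)),"smark",tri((269.5,232.5),(274.4,265.6)))
print("white hangers",onz(A,[(320,186),(380,268)],.176).round(3))
```

```text
[[105 107 109 113 115 116 120 125 126 126 126 127 127 127]
 [113 114 116 120 121 122 123 125 127 127 127 127 127 127]
 [117 117 118 118 118 116 114 118 122 125 126 127 126 127]
 [120 118 115 110 103  96  93  98 108 118 125 127 127 126]
 [122 118 108  93  78  69  67  73  87 107 121 126 127 127]
 [123 117 101  76  61  63  69  68  72  95 117 125 127 127]
 [124 116  96  70  68  87 101  96  84  92 114 125 127 127]
 [125 118  99  77  86 111 127 124 107 101 115 125 127 127]
 [126 122 106  88  98 123 137 138 123 112 117 125 126 127]
 [126 124 113  95 102 126 140 142 130 120 121 125 126 127]
 [126 125 115  98 103 125 140 142 131 124 123 125 127 127]
 [125 125 115  98 102 124 138 142 131 124 123 125 126 127]
 [125 125 116  97  99 122 137 142 131 125 124 125 127 127]
 [125 125 115  95  97 120 136 142 134 129 126 125 126 127]
 [123 123 112  93  95 117 135 141 135 131 127 125 126 127]
 [122 121 109  91  93 114 132 141 137 133 128 125 126 128]]
band (array([0.6343, 0.025 , 0.2054]), np.float64(0.0024))
[([338, 218, 5, 4, 16], [339.9, 219.1])]
handle (array([ 0.5124, -0.0859,  0.0539]), np.float64(0.0023)) smark (array([ 0.4872, -0.0067,  0.0196]), np.float64(0.0007))
white hangers [[0.411 0.09  0.176]
 [0.561 0.278 0.176]]
```

{"op": "apply_moves", "data": {"series": [[[0,0,-30],0],[[-20,18,-45],-1],[[-45,40,-45],-2],[[-70,62,-45],-3.2],[[-95,85,-45],-3.2],[[-120,108,-30],-3.2],[[-137,124,-5],-3.2],[[-137,124,9],-3.2],[[-137,124,9],-3.2],[[-137,124,9],-3.2]]}}

```text
time_s: 5.0
tcp_pos: [0.5478, 0.0803, 0.2889]
eef_rot: [0.0, 0.742, 0.67, 0.0]
ft_force: [0.0, -0.2, -2.0]
opening: 0.0089
```

```bash
cat >> h.py <<'E'
m=np.array([.62787,-.0261]); yaw=-.1037; ux=np.array([np.cos(yaw),np.sin(yaw)]);uy=np.array([-ux[1],ux[0]])
def S(x,y,z): return [*(m+x*ux+y*uy),z]
def st(P): P=np.atleast_2d(P); q=P[:,:2]-m; return np.c_[q@ux,q@uy,P[:,2]]*1000
E
python3 - <<'E'
from h import *
plan(S(0,.097,.288),np.degrees(yaw))
f=grab_frame("side"); g=grab_frame("scene"); 
c=np.hstack([cv2.resize(f["image"][120:300,210:400],None,fx=2,fy=2),cv2.resize(g["image"][120:300,170:360],None,fx=2,fy=2)])
cv2.imwrite("pics/c3.png",c[...,::-1])
for n,i in(("side",f),("scene",g)):
    ys,xs=np.nonzero(mask(i,100,125,110,40)); P=dep(i,np.c_[xs,ys]); Q=st(P)
    k=(abs(Q[:,1]-97)<60)&(abs(Q[:,0]+90)<60)&(Q[:,2]>30); Q=Q[k]; print(n,len(Q),np.percentile(Q,[3,50,97],axis=0).round(1))
E
```

```text
t 5.0 tcp [547.8  80.3 288.9] yaw -5.84 F [ 0.  -0.2 -2. ] op 8.9
shift [-0.7 90.7  0.9] turn 0.11
side 185 [[-107.7   79.2  249.3]
 [ -89.4   90.1  260.6]
 [ -62.6  111.3  344.7]]
scene 576 [[-106.4   80.2  146.3]
 [ -86.   107.3  247.9]
 [ -70.4  118.5  305.2]]
```

View pics/c3.png

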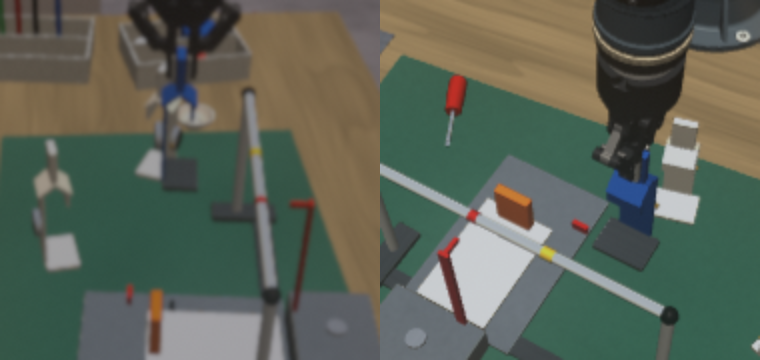

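The crop shows the hanger upright in the jaws in front of the rail, left of the band at (548,253). Next I move level over the rail and lower to just above the seat.

{"op": "apply_moves", "data": {"series": [[[-1,20,0],0],[[-1,45,0],0],[[-1,70,0],0],[[-1,91,0],0],[[-1,91,0],0],[[-1,91,15],0],[[-1,91,30],0],[[-1,91,40],0],[[-1,91,44],0],[[-1,91,44],0]]}}

```text
time_s: 6.35
tcp_pos: [0.6383, 0.0693, 0.2443]
eef_rot: [-0.0, 0.742, 0.67, -0.0]
ft_force: [1.2, 0.8, -1.6]
opening: 0.0092
```

{"op": "apply_moves", "data": {"series": [[[0,0,2],0],[[0,0,4],0],[[0,0,6],0],[[0,0,6],0],[[0,0,6],0]]}}

```text
time_s: 6.98
tcp_pos: [0.6384, 0.0692, 0.2383]
eef_rot: [0.0, 0.743, 0.67, -0.0]
ft_force: [-0.0, 0.6, -1.1]
opening: 0.0095
```

Run:
```python
from h import *
plan(S(0,-.0418,.2376),np.degrees(yaw))
f=grab_frame("side"); g=grab_frame("scene"); 
c=np.hstack([cv2.resize(f["image"][140:280,260:400],None,fx=2.7,fy=2.7),cv2.resize(g["image"][170:310,190:330],None,fx=2.7,fy=2.7)])
cv2.imwrite("pics/c4.png",c[...,::-1])
```

```text
t 6.97 tcp [638.4  69.2 238.3] yaw -5.89 F [-0.   0.6 -1.1] op 9.5
shift [-137.7   -0.7    0.8] turn 0.05
```

View pics/c4.png

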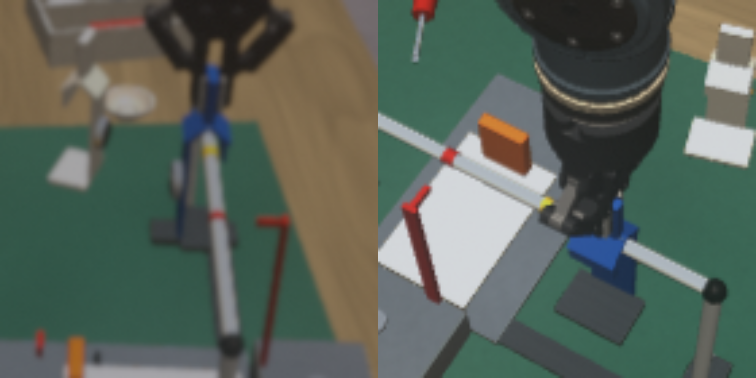

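The picture shows the rail passing under the blue hook left of the band, with the lip behind the rail. It still carries weight, so I'll lower it until it seats.

{"op": "apply_moves", "data": {"series": [[[0,0,1],0],[[0,0,1.5],0],[[0,0,1.5],0]]}}

```text
time_s: 7.45
tcp_pos: [0.6385, 0.0692, 0.2375]
eef_rot: [0.0, 0.743, 0.67, 0.0]
ft_force: [-1.3, 0.9, 5.3]
opening: 0.0089
```

{"op": "apply_moves", "data": {"series": [[[-4,0,-0.4],0],[[-12,0,-0.4],0],[[-20,0,-0.4],0],[[-28,0,-0.4],0],[[-36,0,-0.4],0],[[-44,0,-0.4],0],[[-52,0,-0.4],0],[[-58,0,-0.4],0],[[-60,0,-0.4],0],[[-60,0,-0.4],0]]}}

```text
time_s: 8.7
tcp_pos: [0.6322, 0.0097, 0.2374]
eef_rot: [-0.0, 0.742, 0.67, 0.0]
ft_force: [-1.4, 4.1, 5.0]
opening: 0.0095
```

Run:
```python
from h import *
plan(S(0,-.0423,.2376),np.degrees(yaw)); print("tcp st",st(sense()["tcp_pos"]).round(1))
for n in("scene","side"):
    f=grab_frame(n); save(f,n+"5.png")
    b,l=blobs(f,172,7,90,60,6)
    for s,c in b:
        p=st(onz(f,c,.204))[0]
        if abs(p[0])<12 and abs(p[1])<120: print(n,"ring",s,c,p.round(1))
    b,l=blobs(f,22,34,90,60,6)
    for s,c in b:
        p=st(onz(f,c,.204))[0]
        if abs(p[0])<12 and abs(p[1])<120: print(n,"band",s,c,p.round(1))
    ys,xs=np.nonzero(mask(f,100,125,110,40)); Q=st(dep(f,np.c_[xs,ys])); k=(abs(Q[:,1]-37)<40)&(abs(Q[:,0])<40)&(Q[:,2]>205)
    for z0,z1 in((205,215),(215,240)):
        q=Q[k&(Q[:,2]>z0)&(Q[:,2]<z1)]
        if len(q)>5: print(n,z0,len(q),np.percentile(q,[2,50,98],axis=0).round(1).tolist())
```

```text
t 8.7 tcp [632.2   9.7 237.4] yaw -5.89 F [-1.4  4.1  5. ] op 9.5
shift [-78.4  -0.6  -0.2] turn 0.05
tcp st [[  0.6  36.1 237.4]]
scene ring [213, 225, 7, 6, 26] [215.7, 227.3] [  1.2 -41.9 204. ]
scene 205 60 [[-6.9, 28.5, 205.2], [6.5, 50.5, 207.8], [11.8, 56.1, 214.3]]
scene 215 23 [[-2.3, 44.2, 218.3], [4.5, 51.3, 228.3], [13.1, 52.8, 238.8]]
side ring [338, 218, 5, 3, 11] [340.0, 219.4] [ 2.00e-01 -3.89e+01  2.04e+02]
side 205 50 [[-10.5, 15.6, 205.8], [-3.2, 24.1, 208.1], [11.1, 44.0, 214.2]]
side 215 30 [[-3.3, 21.5, 215.3], [0.9, 23.5, 223.5], [6.8, 27.8, 238.5]]
```

{"op": "apply_moves", "data": {"series": [[[-4,0,0],0],[[-12,0,0],0],[[-20,0,0],0],[[-28,0,0],0],[[-36,0,0],0],[[-44,0,0],0],[[-52,0,0],0],[[-60,0,0],0],[[-68,0,0],0],[[-75,0,0],0],[[-78,0,0],0],[[-78,0,0],0]]}}

```text
time_s: 10.3
tcp_pos: [0.624, -0.0678, 0.2374]
eef_rot: [-0.0, 0.742, 0.67, 0.0]
ft_force: [-2.5, 3.9, 5.6]
opening: 0.0094
```

Run:
```python
from h import *
plan(S(0,-.042,.2376),np.degrees(yaw)); print("tcp st",st(sense()["tcp_pos"]).round(1))
fs={}
for n in("scene","side"):
    f=grab_frame(n); fs[n]=f
    for s,c in blobs(f,172,7,90,60,4)[0]:
        p=st(onz(f,c,.2))[0]
        if abs(p[0])<70 and abs(p[1])<150: print(n,"red",s,c,p.round(1))
    # finger: red pixels with depth height 195-210
    ys,xs=np.nonzero(mask(f,172,7,90,60)); Q=st(dep(f,np.c_[xs,ys])); k=(Q[:,2]>190)&(Q[:,2]<212)&(abs(Q[:,0]-40)<25)&(abs(Q[:,1])<150); q=Q[k]; print(n,"finger",len(q),np.percentile(q,[3,50,97],axis=0).round(1).tolist() if len(q) else 0)
    ys,xs=np.nonzero(mask(f,100,125,110,40)); Q=st(dep(f,np.c_[xs,ys])); k=(abs(Q[:,1]+42)<40)&(abs(Q[:,0])<40)&(Q[:,2]>205)&(Q[:,2]<215); q=Q[k]
    if len(q): print(n,len(q),np.percentile(q,[2,50,98],axis=0).round(1).tolist())
c=np.hstack([cv2.resize(fs["side"]["image"][150:290,270:410],None,fx=2.7,fy=2.7),cv2.resize(fs["scene"]["image"][170:310,170:310],None,fx=2.7,fy=2.7)])
cv2.imwrite("pics/c6.png",c[...,::-1])
```

```text
t 10.3 tcp [624.  -67.8 237.4] yaw -5.89 F [-2.5  3.9  5.6] op 9.4
shift [-0.1 -0.4 -0.2] turn 0.06
tcp st [[  0.4 -41.9 237.4]]
scene red [266, 230, 8, 7, 36] [269.7, 232.6] [-46.2  62.3 200. ]
scene finger 57 [[34.3, -45.4, 192.5], [53.3, -39.7, 202.8], [58.2, -35.1, 206.1]]
scene 58 [[-8.7, -58.7, 205.1], [6.2, -27.9, 207.7], [13.1, -20.6, 212.7]]
side red [355, 220, 12, 54, 109] [361.1, 237.8] [ 40.8 -95.1 200. ]
side finger 47 [[34.9, -46.8, 192.1], [47.3, -42.0, 201.7], [56.5, -37.5, 206.4]]
side 54 [[-11.5, -61.1, 205.3], [-3.6, -52.7, 208.4], [9.9, -33.5, 214.9]]
```

View pics/c6.png

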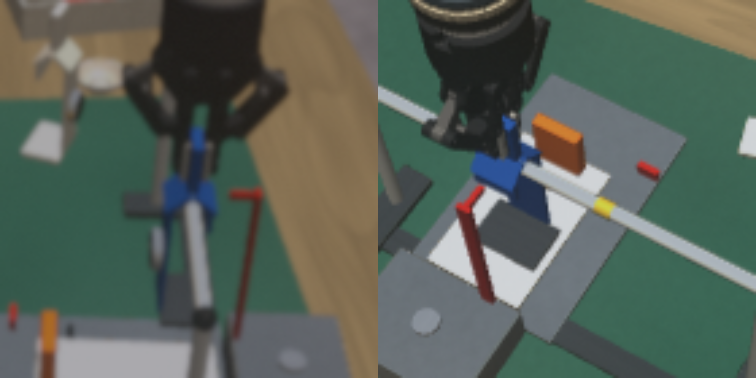

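The picture shows the hanger on the rail at the red finger (ring covered). The measured hook centre is about −41 mm, and the ring and finger are at −41 to −42. I'll relieve the push, then open.

{"op": "apply_moves", "data": {"series": [[[0,0,-0.5],0],[[0,0,-0.6],0],[[0,0,-0.6],0]]}}

```text
time_s: 10.78
tcp_pos: [0.624, -0.0681, 0.2375]
eef_rot: [-0.0, 0.742, 0.67, -0.0]
ft_force: [-1.9, 1.9, 0.8]
opening: 0.0093
```

{"op": "apply_moves", "data": {"series": [[[0,0,0],0],[[0,0,0],0],[[0,0,0],0],[[0,0,0],0]], "hand": 36}}

```text
time_s: 11.28
tcp_pos: [0.6243, -0.0681, 0.2378]
eef_rot: [0.0, 0.743, 0.67, -0.0]
ft_force: [0.1, 0.4, -0.2]
opening: 0.0365
```

{"op": "apply_moves", "data": {"series": [[[0,0,-5],0],[[0,0,-15],0],[[0,0,-30],0],[[0,0,-50],0],[[0,0,-70],0],[[0,0,-80],0],[[0,0,-80],0]]}}

```text
time_s: 12.15
tcp_pos: [0.6246, -0.0681, 0.3187]
eef_rot: [0.001, 0.742, 0.67, 0.0]
ft_force: [-0.3, 0.5, -0.8]
opening: 0.0359
```

Run:
```python
from h import *
print("tcp st",st(sense()["tcp_pos"]).round(1))
plan(S(-.11,-.075,.318),np.degrees(yaw)); plan(S(-.11,-.075,.057),np.degrees(yaw))
fs={}
for n in("scene","side"):
    f=grab_frame(n); fs[n]=f
    ys,xs=np.nonzero(mask(f,100,125,110,40)); Q=st(dep(f,np.c_[xs,ys])); k=(abs(Q[:,1]+42)<40)&(abs(Q[:,0])<40)
    for a,b in((205,215),(235,265)):
        q=Q[k&(Q[:,2]>a)&(Q[:,2]<b)]
        if len(q): print(n,a,len(q),np.percentile(q,[2,50,98],axis=0).round(1).tolist())
    for nm,a,z in(("handle",(8,20),75),("smark",(172,7),21)):
        ys,xs=np.nonzero(mask(f,*a,110,60)); Q=st(dep(f,np.c_[xs,ys])); k=(Q[:,0]>-175)&(Q[:,0]<-60)&(Q[:,1]>-120)&(Q[:,1]<30)&(Q[:,2]>9)&(Q[:,2]<90); q=Q[k]
        if len(q): print(n,nm,len(q),np.percentile(q,[2,50,98],axis=0).round(1).tolist())
c=np.hstack([cv2.resize(fs["side"]["image"][180:320,250:390],None,fx=2.7,fy=2.7),cv2.resize(fs["scene"]["image"][170:310,170:310],None,fx=2.7,fy=2.7)])
cv2.imwrite("pics/c7.png",c[...,::-1])
```

```text
tcp st [[  1.1 -42.1 318.7]]
t 12.15 tcp [624.6 -68.1 318.7] yaw -5.89 F [-0.3  0.5 -0.8] op 35.9
shift [ -32.8 -111.1    0.5] turn 0.05
t 12.15 tcp [624.6 -68.1 318.7] yaw -5.89 F [-0.3  0.5 -0.8] op 35.9
shift [ -32.8 -111.5  261.5] turn 0.05
scene 205 87 [[-6.9, -60.0, 205.1], [5.6, -37.9, 208.1], [12.1, -21.3, 214.2]]
scene 235 126 [[-3.5, -53.9, 236.0], [3.6, -39.3, 253.3], [5.9, -26.0, 258.4]]
scene handle 272 [[-115.2, -95.1, 24.0], [-104.1, -69.4, 62.2], [-101.5, -48.5, 78.1]]
scene smark 30 [[-145.8, -5.6, 15.4], [-141.5, 4.9, 19.8], [-138.7, 15.0, 23.3]]
side 205 71 [[-10.1, -61.8, 205.2], [-3.6, -50.4, 207.4], [11.7, -24.8, 213.7]]
side 235 60 [[-3.4, -56.3, 237.0], [0.5, -51.6, 254.5], [5.0, -31.9, 258.6]]
side handle 132 [[-115.9, -99.8, 24.7], [-109.7, -87.2, 74.2], [-104.2, -51.7, 77.9]]
side smark 13 [[-143.5, -7.1, 19.3], [-142.8, 0.8, 22.0], [-140.4, 12.8, 24.1]]
```

View pics/c7.png

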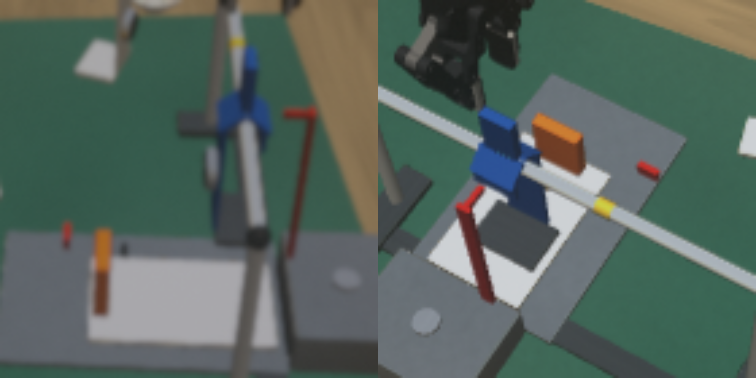

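The hanger hangs free on the rail, its centre at −41 to −41.5 mm against the ring's −42. The pointer is at about (124,249) in the side crop. Now I go to the handle.

{"op": "apply_moves", "data": {"series": [[[-8,-25,0],0],[[-16,-55,0],0],[[-25,-85,0],0],[[-33,-110,0],0],[[-33,-110,30],0],[[-33,-110,65],0],[[-33,-110,105],0],[[-33,-110,145],0],[[-33,-110,180],0],[[-33,-110,180],0]], "hand": 45}}

```text
time_s: 13.5
tcp_pos: [0.5091, -0.0892, 0.1353]
eef_rot: [-0.002, 0.742, 0.67, -0.002]
ft_force: [0.4, -0.2, 0.0]
opening: 0.0452
```

Run:
```python
from h import *
plan(S(-.109,-.075,.056),np.degrees(yaw))
f=grab_frame("wrist"); save(f,"w8.png"); g=grab_frame("side")
# pointer: dark pixels near left plate edge at 17-25 mm height
for n,i in(("wrist",f),("side",g)):
    H=i["image"].max(2); ys,xs=np.nonzero(H<60); Q=st(dep(i,np.c_[xs,ys])); k=(Q[:,0]>-130)&(Q[:,0]<-70)&(Q[:,1]>-35)&(Q[:,1]<20)&(Q[:,2]>10)&(Q[:,2]<32); q=Q[k]; 
    print(n,"pointer",len(q),np.percentile(q,[2,50,98],axis=0).round(1).tolist() if len(q) else 0, np.c_[xs,ys][k].mean(0) if len(q) else 0)
    for nm,a in(("handle",(8,20)),("smark",(172,7))):
        ys,xs=np.nonzero(mask(i,*a,110,60)); Q=st(dep(i,np.c_[xs,ys])); k=(Q[:,0]>-175)&(Q[:,0]<-60)&(Q[:,1]>-120)&(Q[:,1]<30)&(Q[:,2]>(9 if nm=="smark" else 68))&(Q[:,2]<90); q=Q[k]
        if len(q): print(n,nm,len(q),np.percentile(q,[2,50,98],axis=0).round(1).tolist())
```

```text
t 13.5 tcp [509.1 -89.2 135.3] yaw -5.89 F [ 0.4 -0.2  0. ] op 45.2
shift [-0.   3.  79.2] turn 0.05
wrist pointer 9 [[-91.6, -22.7, 15.6], [-89.7, -9.9, 17.3], [-86.7, -9.8, 22.4]] [306.33333333 136.77777778]
wrist handle 1257 [[-114.7, -97.7, 71.4], [-108.5, -72.3, 75.6], [-102.3, -50.0, 77.0]]
wrist smark 261 [[-144.2, -7.2, 10.3], [-140.8, 3.4, 21.5], [-138.6, 13.9, 23.1]]
side pointer 0 0 0
side handle 88 [[-116.0, -97.5, 68.4], [-109.2, -74.7, 75.3], [-104.2, -50.4, 77.9]]
side smark 13 [[-143.5, -8.8, 19.3], [-142.7, 2.1, 21.3], [-140.4, 10.9, 25.0]]
```

View pics/w8.png

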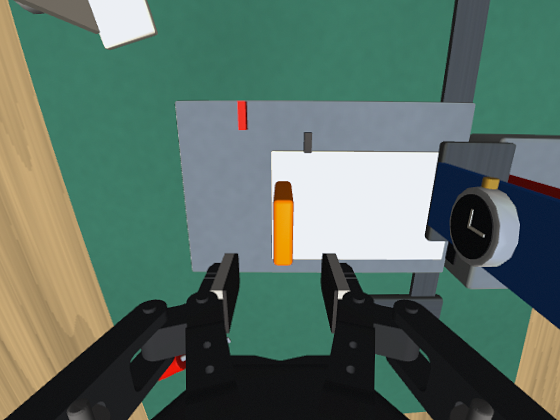

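The wrist picture shows the pointer at (307,142), the slide mark at (243,115) and the handle at (284,225) centred between the fingers. The watch at (480,225) is clear. I'll descend, grip and measure.

{"op": "apply_moves", "data": {"series": [[[0,2,20],0],[[0,2,45],0],[[0,2,70],0],[[0,2,79],0],[[0,2,79],0]]}}

```text
time_s: 14.22
tcp_pos: [0.5139, -0.0898, 0.0596]
eef_rot: [0.0, 0.742, 0.67, 0.0]
ft_force: [-0.3, 1.3, 0.4]
opening: 0.0451
```

{"op": "apply_moves", "data": {"series": [[[0,0,0],0],[[0,0,0],0],[[0,0,0],0],[[0,0,0],0],[[0,0,0],0]], "hand": 0}}

```text
time_s: 14.85
tcp_pos: [0.511, -0.0896, 0.0598]
eef_rot: [-0.001, 0.743, 0.67, -0.001]
ft_force: [-12.3, 1.0, 13.2]
opening: 0.0132
```

```bash
cat >> h.py <<'E'
def gap(f):
    "pointer x and mark x (station, mm) at z=.023: centroids of a dark blob next to the plate and of the red mark"
    H=cv2.cvtColor(f["image"],cv2.COLOR_RGB2HSV)
    n,l,s,c=cv2.connectedComponentsWithStats((H[...,2]<95).astype(np.uint8))
    for i in range(1,n):
        p=st(onz(f,c[i],.023))[0]
        if 20<s[i,4]<500 and -165<p[0]<-60 and -30<p[1]<15: print("pointer",s[i],c[i].round(1),p.round(1))
    for s,c in blobs(f,172,7,110,60,15)[0]:
        p=st(onz(f,c,.023))[0]
        if abs(p[1])<30 and -165<p[0]<-90: print("mark",s,np.round(c,1),p.round(1))
E
python3 - <<'E'
from h import *
f=cv2.imread("pics/w8.png"); print(f[142,300:316].max(1), f[165,262:280].max(1))
plan(S(-.15,-.075,.056),np.degrees(yaw)); print(st(sense()["tcp_pos"]).round(1))
f=grab_frame("wrist"); save(f,"w9.png"); gap(f)
E
```

```text
[150 151 155 100  59  76  80  79  80  80  79  88 147 154 152 151] [148 148 147 148 148 149 148 145 140 227 243 245 244 244 244 244 244 244]
t 14.85 tcp [511.  -89.6  59.8] yaw -5.91 F [-12.3   1.   13.2] op 13.2
shift [  0.3 -40.3   3.9] turn 0.04
[[-109.7  -75.2   59.8]]
pointer [225  96   4  41 113] [226.6 115. ] [-137.     3.8   23. ]
pointer [309 140  14  30 353] [315.3 154.3] [-89. -17.  23.]
mark [212, 94, 18, 44, 639] [220.6 115.4] [-140.2    3.6   23. ]
```

View pics/w9.png

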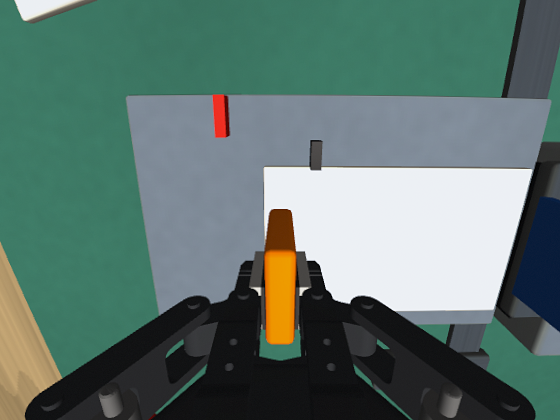

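The handle is gripped. In the wrist picture the pointer is at (315,155) and the mark at (220,115), about 51 mm apart in station x. I'll pull most of it.

{"op": "apply_moves", "data": {"series": [[[0,-4,-1],0],[[0,-9,-2],0],[[0,-14,-2],0],[[0,-19,-2],0],[[0,-24,-2],0],[[0,-29,-2],0],[[0,-34,-2],0],[[0,-39,-2],0],[[0,-44,-2],0],[[0,-49,-2],0],[[0,-51,-2],0],[[0,-51,-2],0]]}}

```text
time_s: 16.4
tcp_pos: [0.4623, -0.0844, 0.0601]
eef_rot: [-0.0, 0.742, 0.67, -0.0]
ft_force: [7.3, 0.5, -30.2]
opening: 0.0132
```

Run:
```python
from h import *
plan(S(-.16,-.075,.056),np.degrees(yaw)); print(st(sense()["tcp_pos"]).round(1))
f=grab_frame("wrist"); save(f,"w10.png"); gap(f)
g=grab_frame("side"); 
cv2.imwrite("pics/c10.png",np.hstack([cv2.resize(f["image"][70:220,180:330],None,fx=2.6,fy=2.6),cv2.resize(g["image"][180:330,240:390],None,fx=2.6,fy=2.6)])[...,::-1])
```

```text
t 16.4 tcp [462.3 -84.4  60.1] yaw -5.89 F [  7.3   0.5 -30.2] op 13.2
shift [ 0.1 -1.3  4.1] turn 0.06
[[-158.7  -75.1   60.1]]
pointer [302  95   3  42  57] [303.3 112.9] [-145.1    5.    23. ]
pointer [309 140  13  30 353] [315.1 154.3] [-138.   -16.9   23. ]
mark [303, 95, 14, 43, 511] [309.6 116. ] [-141.7    3.4   23. ]
```

View pics/c10.png

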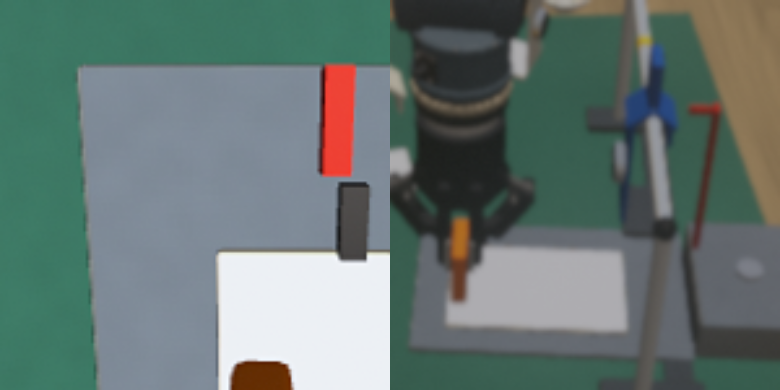

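Close now: the pointer sits about 3.5 mm short of the mark (crop (354,215) vs (338,120)). The wrist also pulls up by 30 N, so I'll relax that while pulling the rest.

{"op": "apply_moves", "data": {"series": [[[0,-1,0.7],0],[[0,-2,1.3],0],[[0,-3.3,1.3],0],[[0,-3.3,1.3],0],[[0,-3.3,1.3],0]]}}

```text
time_s: 17.12
tcp_pos: [0.4605, -0.0842, 0.06]
eef_rot: [0.001, 0.742, 0.67, 0.001]
ft_force: [7.2, 0.5, -17.8]
opening: 0.0135
```

Run:
```python
from h import *
plan(S(-.1625,-.075,.056),np.degrees(yaw)); print(st(sense()["tcp_pos"]).round(1))
f=grab_frame("wrist"); gap(f)
# top-face edges per row -> station x
im=f["image"].astype(int)
for r in(118,124,130,136,138,142,146,150,154,158,162,166): 
    row=im[r,295:330]; print(r,"".join("R" if (p[0]>150 and p[1]<110) else "r" if p[0]>1.6*p[1]+10 else "K" if p.max()<58 else "k" if p.max()<100 else "." for p in row))
cv2.imwrite("pics/c11.png",cv2.resize(im[80:190,260:370].astype(np.uint8),None,fx=5,fy=5)[...,::-1])
```

```text
t 17.12 tcp [460.5 -84.2  60. ] yaw -5.88 F [  7.2   0.5 -17.8] op 13.5
shift [ 0.1 -2.   4. ] turn 0.06
[[-160.5  -75.1   60. ]]
pointer [305  95   3  42  69] [306.2 114.6] [-145.2    4.1   23. ]
pointer [309 140  13  30 355] [314.9 154.3] [-139.8  -16.9   23. ]
mark [306, 95, 14, 43, 514] [312.7 116. ] [-141.7    3.4   23. ]
118 ...........krRRRRRRRRRRR...........
124 ...........rrRRRRRRRRRRR...........
130 ..........krrRRRRRRRRRRR...........
136 ...........kRRRRRRRRRRR............
138 ...................................
142 ...............KKkkkkkkkkkk........
146 ...............Kkkkkkkkkkkk........
150 ...............Kkkkkkkkkkkk........
154 ..............kKkkkkkkkkkk.........
158 ..............kKkkkkkkkkkk.........
162 ..............kKkkkkkkkkkk.........
166 ..............kKkkkkkkkkkk.........
```

{"op": "apply_moves", "data": {"series": [[[0,0,0.6],0],[[0,0,1],0],[[0,0,1],0]]}}

```text
time_s: 17.55
tcp_pos: [0.4615, -0.0843, 0.0599]
eef_rot: [0.002, 0.742, 0.67, 0.002]
ft_force: [7.1, 0.9, -8.1]
opening: 0.013
```

```bash
cat >> h.py <<'E'
def tops(f):
    im=f["image"].astype(int); s0=(im[...,0]>150)&(im[...,1]<110); s1=(im.max(2)<100)&(im.max(2)>=62)
    for n,s,rows in(("mark",s0,range(104,134,3)),("pointer",s1,range(143,166,3))):
        o=[]
        for r in rows:
            c=np.nonzero(s[r,285:345])[0]+285
            if len(c)>6: o.append((np.median(c),r))
        q=st(onz(f,o,.024)); print(n,q[:,0].round(1),"mean",q[:,0].mean().round(2),"y",q[[0,-1],1].round(1))
E
python3 - <<'E'
from h import *
f=grab_frame("wrist"); tops(f); print(st(sense()["tcp_pos"]).round(1),sense()["ft_force"].round(1))
E
```

```text
mark [-141.5 -141.7 -141.6 -141.6 -141.5 -141.5 -141.4 -141.4 -141.6 -141.8] mean -141.57 y [ 9.4 -4.3]
pointer [-138.4 -138.6 -138.5 -138.7 -138.7 -138.6 -138.3 -138.2] mean -138.49 y [-10.7 -22.2]
[[-159.4  -75.1   59.9]] [ 7.5  0.5 -7.7]
```

{"op": "apply_moves", "data": {"series": [[[0,-1,0.3],0],[[0,-2,0.5],0],[[0,-3.1,0.5],0],[[0,-3.1,0.5],0],[[0,-3.1,0.5],0],[[0,-3.1,0.5],0]]}}

```text
time_s: 18.35
tcp_pos: [0.4589, -0.0841, 0.0599]
eef_rot: [0.002, 0.742, 0.67, 0.002]
ft_force: [7.1, -0.1, -3.1]
opening: 0.0132
```

Run:
```python
from h import *
f=grab_frame("wrist"); tops(f); print(st(sense()["tcp_pos"]).round(1),sense()["ft_force"].round(1))
```

```text
mark [-141.7 -141.7 -141.6 -141.6 -141.5 -141.4 -141.6 -141.9 -141.8 -141.7] mean -141.65 y [ 9.4 -4.3]
pointer [-141.  -141.2 -141.4 -141.3 -141.3 -141.2 -140.9 -140.8] mean -141.12 y [-10.7 -22.2]
[[-162.   -75.1   59.9]] [ 7.6  0.1 -4.1]
```

{"op": "apply_moves", "data": {"series": [[[0,-0.5,0.1],0],[[0,-0.5,0.1],0],[[0,-0.5,0.1],0],[[0,-0.5,0.1],0],[[0,-0.5,0.1],0],[[0,-0.5,0.1],0]]}}

```text
time_s: 19.15
tcp_pos: [0.4586, -0.084, 0.0599]
eef_rot: [0.002, 0.742, 0.67, 0.002]
ft_force: [7.2, 1.3, -3.2]
opening: 0.0132
```

Run:
```python
from h import *
f=grab_frame("wrist"); tops(f); print(st(sense()["tcp_pos"]).round(1),sense()["ft_force"].round(1),sense()["opening"])
im=f["image"].astype(int)
for r in(118,130,146,158): 
    print(r,"".join("R" if (p[0]>150 and p[1]<110) else "r" if p[0]>1.6*p[1]+10 else "K" if p.max()<58 else "k" if p.max()<100 else "." for p in im[r,295:330]))
for n in("scene","side"):
    f=grab_frame(n); ys,xs=np.nonzero(mask(f,100,125,110,40)); Q=st(dep(f,np.c_[xs,ys])); k=(abs(Q[:,1]+42)<40)&(abs(Q[:,0])<40)
    for a,b in((205,215),(235,265)):
        q=Q[k&(Q[:,2]>a)&(Q[:,2]<b)]
        if len(q): print(n,a,np.percentile(q,[2,98],axis=0).round(1).tolist())
```

```text
mark [-141.8 -141.7 -141.7 -141.6 -141.8 -141.7 -141.7 -141.6 -141.6 -141.5] mean -141.67 y [ 9.4 -4.3]
pointer [-141.5 -141.5 -141.7 -141.6 -141.6 -141.2 -141.2 -141.1] mean -141.43 y [-10.7 -22.2]
[[-162.3  -75.1   59.9]] [ 7.   1.1 -4.2] 0.013028205550257322
118 ..............rrRRRRRRRRRRR........
130 .............krrRRRRRRRRRRR........
146 ..............kKkkkkkkkkkkk........
158 ..............KKkkkkkkkkkk.........
scene 205 [[-7.1, -59.6, 205.1], [12.0, -21.5, 213.8]]
scene 235 [[-4.2, -54.1, 235.6], [5.8, -25.7, 258.3]]
side 205 [[-11.1, -62.0, 205.1], [10.8, -25.0, 213.7]]
side 235 [[-3.5, -56.7, 237.1], [5.0, -29.9, 258.0]]
```

Pointer and mark agree to 0.3 mm, and the hanger hasn't moved. Handing in.

```bash
python3 -c "
from h import *
print(finish_job())"
```

```text
the job is handed in; nothing more can be done
None
```

The watch is hanging by itself at the red rail mark, the reflector is held out at the red slide mark, and the job was handed in at about 19 s of the 59 s allowed.

- **Watch:** I hooked the blue hanger onto the rail about 96 mm left of the rail's middle, left of the yellow band. I then slid it, with light downward contact throughout, to the red ring and let go. The last check put its middle about 41 to 42 mm right of the rail's middle; the ring measured 42 mm right.
- **Reflector:** I gripped the orange handle and pulled it out. At hand-in the fingers were still holding it against about 7 N of spring pull. The last wrist picture put the pointer and the slide mark within about 0.3 mm of each other in station x.
- **Disagreements:** The side camera first put the ring about 3 mm off the scene camera. I put this down to the height I assumed, and correcting it brought the two within a millimetre.
- **Wrist force:** It reached about 30 N upward partway through the pull, well under the 120 N limit. I eased it to about 4 N before finishing.
- **Not checked:** The picture limit was reached, so the final pointer alignment was checked by numbers only. I also did not recheck the jar, screwdriver and dish at the end; no move went near them.

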